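Run the garment conveyor at its third speed from the console drawer

ROBOT

A 6-joint arm with a two-finger parallel gripper is mounted at the origin on a cart in front of the work surface, level with it; the furniture and walls round the work are solid. World frame = base frame: x ahead of the robot, y to its left, z up, the work surface at z = 0. Lengths are in mm, angles in rad, forces in N, time in s.
With the tool pointing down it reaches from about 375 to 900 mm from the base axis. Payload 3.1 kg.
Tool frame: the origin (TCP) lies on the centre line of the jaws, within the pads' length; the fingertips stand 19 mm ahead of it and the grasp point (between the pads) is the TCP (robot.nose_length is the distance from the TCP to the fingertips, in mm); x points along the fingers, z is the direction in which the jaws open and shut, and the axes are right-handed (so a half turn about x gives the same grasp; the last joint's range is limited). The gripper opens to 85 mm and grips with 20 to 120 N. Pads are 22 mm wide; open, the fingers measure 114 mm over their backs; the gripper's body (76 mm by 85 mm) begins 54 mm behind the grasp point. The pads swing forward as they close: fully open they stand 13 mm farther back than shut.
Start: joints at [-1.425, 0.527, 1.433, -0, 1.181, -0.178], TCP at [198.88, -592.49, 250.31] pointing down, gripper open.
Joint ranges: [-3.08, 3.08], [-0.75, 2.2], [0.22, 2.44], [-1.43, 4.57], [0, 2.65], [-2.85, 2.85]. Speed limits (rad/s): [2.79, 2.79, 3.14, 3.14, 3.14, 3.14].

INTERFACE

Orientations are given as a rotation vector (axis times angle).
In Python, from workcell import robot gives the robot as it stands.
- The arm moves only by the tool drive_tool, never from a script. Its arguments are lists of equal length, an entry for each row: "translation": the shift along the tool's x, y, z in mm, a list of three; "twist": the turn, a rotation vector about the tool's x, y, z in rad, a list of three; "hand": the gripper's target within -1 to 1 (fully open at 1, half-way at 0, shut at -1). In form: {"translation": [[x, y, z], ...], "twist": [[ax, ay, az], ...], "hand": [hand, ...]}. A call has 1 to 12 rows; each row shifts and turns the commanded pose from where the row before left it, along the tool's axes as they then stand; what a row does not reach is not made up. A row lasts 1/12 s, in which the tool goes at most 41.7 mm and 7.16 degrees, less where a joint would pass 70% of its speed; a pose out of reach is approached as far as the arm can. A call with a gripper value outside its range is refused whole. The fingers move at their own pace and stop on an object; the grip force is fixed at half the most. Time passes only in rows, so rows that do not move let the fingers close. It gives the time, the measured TCP pose, the force and the opening at its end, in the units of the state.
- robot.get_state(): the state, without advancing time (a new reading comes with each control period).
- robot.snapshot(name): name is "side" or "top"; returns a dict with "image" (420x560x3 uint8, red, green, blue), "K" (3x3 intrinsics, pixels), "k1" (the pictures are not rectified: a ray, as slopes to the right and down, at radius r is drawn at 1 + k1 r^2 times it, then the intrinsics apply), "cam_to_world" (4x4, takes a point from camera to world coordinates). Camera axes: x right, y up, looking along -z (the intrinsics and any distortion apply to the point x, -y, -z); pixel columns grow to the right and rows downward; lengths in mm; the calibration is good to about 2 mm. A picture is of the moment at which its call begins. There is no depth.
- robot.finish_job(): hands the job in, once; it reports no verdict.
The state is a dict: "t": time; "joints": joint angles; "dq": joint speeds; "joint_efforts": joint torques, N m; "ee_pos": TCP position; "ee_rot": TCP orientation; "force": force on the tool from outside, world axes, zero at the start; "torque": the same for the moment, N m; "opening": finger opening in mm.
Only numpy, scipy, OpenCV 4.12 (cv2) and the standard library are available. Lean on these libraries where they do the work, as an engineer would, in place of code of your own. Each camera call takes 0.05 s, during which the arm holds its last target.

TASK

Pull the conveyor console's drawer all the way out by its bar handle, then turn the spring-return dial inside it clockwise past its first two clicks to the third one (the row of three pips), never over to the fourth. Hold the dial there with the gripper and finish while still holding it, since it springs back to zero when let go. Leave the other things on the counter and on the console where they are.

Things in the scene. Friction and masses are not known exactly. Their poses are not given: they have to be found in the camera images.
- console: Low grey metal console box, 128 deep (x), 290 wide (y), 100 mm high, fixed on the counter, a drawer over its whole front. Origin: on the counter surface, at the middle of the lower edge of its front opening. Its x axis points from the front into the box (away from the robot), y left along the front, z up. The drawer slides out along -x.
- drawer (a joint): How far the drawer is out, m: 0 shut, 0.105 fully out at its stop. It starts 0 to 0.02 open, slides with about 3 N friction and stays where it is left. Its front panel is 12 mm thick, 284 wide, its top edge 91 mm above the counter.
- drawer_handle (a point): Middle of the drawer's straight steel bar handle, on the bar's axis, 70 mm above the counter; moves with the drawer, axes as the console's. The bar is 10 mm thick and 112 long along y, its axis 42 mm in front of the panel (37 mm clear between them), on two posts 52 mm either side of the middle; nothing is above it.
- jog_dial (a joint): Angle of the dial, rad: 0 at zero, growing clockwise seen from above. Clicks (detents): first 0.42, second 0.84, third 1.26, fourth 1.68; end stop 1.9. A spring always drives it back to 0 (0.06 N m at zero, 0.15 N m at the third click, up to 0.06 N m more or less between clicks); let go, it stays at no click.
- dial_grip (a point): Grip point of the black dial, on its upright turning axis, 70 mm above the counter. An upright bar grip 52 long, 14 thick, from 44 to 86 mm above the counter, with a white line on its pointer end, stands on a round skirt of radius 30 (top 44). Axes: x along the bar to the pointer end, y across it, z up; at zero x points 0.63 rad left (anticlockwise) of the console's x.
- dial_deck (a point): Point on the drawer's flat aluminium deck under the dial's axis, 34 mm above the counter, 70 behind the outer face of the front panel, on the middle line. Drawer shut: under the console's top; fully out: 47 mm in front of the box. Rows of one, two, three and four black pips on the deck, on the dial's far side from left to right, mark the clicks.
- pin_tin_mid (a point): Bystander, to be left alone: the round pin tin with a pressed-on lid, diameter 60, 21 high, standing on top of the console mm. This point: its middle, half-way up.
- thread_spool_1_mid (a point): Bystander, to be left alone: a thread spool, diameter 29, 47 high, standing on top of the console mm. This point: its middle, half-way up.
- stapler_mid (a point): Bystander, to be left alone: a stapler, 33x136x43, on the counter to the left of the console mm. This point: its middle, half-way up.
- sticky_block_mid (a point): Bystander, to be left alone: a block of sticky notes, 51x51x18, on the counter to the right of the console mm. This point: its middle, half-way up.
- tailor_chalk_0_mid (a point): Bystander, to be left alone: a flat triangular piece of tailor's chalk, 40x44x8, on the counter to the left of the drawer's path mm. This point: its middle, half-way up.
- key_tag_mid (a point): Bystander, to be left alone: two keys on a round tag, 43x100x5, on the counter to the right of the drawer's path mm. This point: its middle, half-way up.

How it is judged:
By the outcome, as a careful person would: the job done as asked, in the order asked, and still so for the second after the job is handed in, while the arm keeps its last pose, push and grip.
It also fails if it takes over 48 s, if anything falls off the work surface, if the arm or the gripper's body presses on something with over 40 N, if the wrist force passes 120 N, or if a joint passes its speed limit or range.

## Working session

There is one attempt and no reset: what is moved stays moved. The work goes in short steps, Python scripts to look and compute and a tool call to move; the robot and the scene stay as the last step left them, time stands still between calls to the robot, and variables do not carry over. Pictures are saved under pics/ and viewed, and the job is handed in when it is done.

Besides the shell and the picture viewer there is one more tool, called after "Call:" in YAML: its name, and indented under it one key for each argument. drive_tool: Moves the arm, as the interface text tells. Its arguments: {"type":"object","properties":{"translation":{"type":"array","items":{"type":"array","items":{"type":"number"}}},"twist":{"type":"array","items":{"type":"array","items":{"type":"number"}}},"hand":{"type":"array","items":{"type":"number"}}},"required":["translation","twist","hand"]}

```bash
mkdir -p pics; ls; python3 - <<'E'
from workcell import robot
import cv2,numpy as np,pickle
s=robot.get_state();print({k:np.round(v,3).tolist() for k,v in s.items()})
d={}
for n in("side","top"):
    c=robot.snapshot(n);d[n]=c;cv2.imwrite(f"pics/{n}0.png",c["image"][:,:,::-1]);print(n,c["K"],c["k1"],np.round(c["cam_to_world"],3))
pickle.dump(d,open("s0.pkl","wb"))
E
```

```text
pics
{'t': 0.0, 'joints': [-1.426, 0.528, 1.434, 0.0, 1.181, -0.179], 'dq': [-0.001, 0.0, -0.0, 0.001, -0.0, -0.0], 'joint_efforts': [0.001, -44.235, -17.803, -0.0, 0.008, 0.0], 'ee_pos': [198.764, -591.848, 249.358], 'ee_rot': [0.969, 1.347, -0.966], 'force': [-0.44, 0.397, 0.463], 'torque': [-0.008, 0.031, 0.042], 'opening': 85.94}
side [[447.37456672   0.         282.04835389]
 [  0.         447.37456672 207.10714143]
 [  0.           0.           1.        ]] -0.0521587457277399 [[-8.81000e-01  2.63000e-01 -3.93000e-01  1.39741e+02]
 [-4.72000e-01 -4.43000e-01  7.62000e-01  9.56584e+02]
 [ 2.60000e-02  8.57000e-01  5.14000e-01  6.65640e+02]
 [ 0.00000e+00  0.00000e+00  0.00000e+00  1.00000e+00]]
top [[455.67543276   0.         278.55462308]
 [  0.         455.67543276 216.35662502]
 [  0.           0.           1.        ]] 0.03408259671380282 [[ 2.00000e-03  9.82000e-01 -1.88000e-01  4.03936e+02]
 [-1.00000e+00  3.00000e-03  9.00000e-03  8.94530e+01]
 [ 1.00000e-02  1.88000e-01  9.82000e-01  9.67640e+02]
 [ 0.00000e+00  0.00000e+00  0.00000e+00  1.00000e+00]]
```

View pics/side0.png

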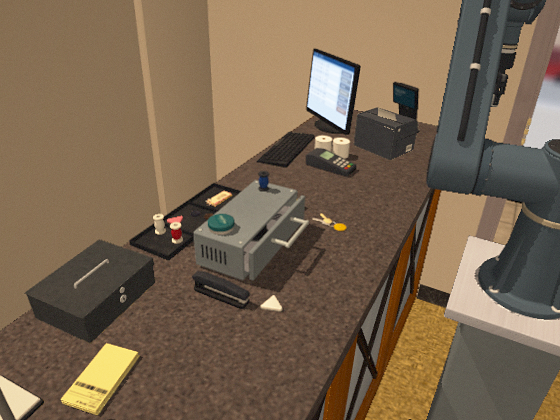

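View pics/top0.png

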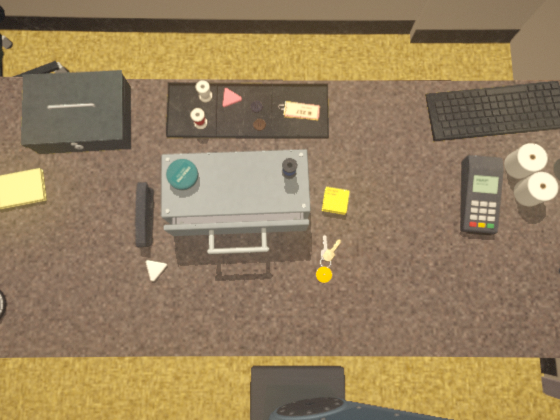

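The console spans columns 162–310 and rows 150–235 in the top view. The bar handle runs from about (208,251) to (268,250). I'll zoom in to measure it.

```bash
cat > h.py <<'E'
import numpy as np,cv2
def proj(c,P):
    M=np.linalg.inv(c["cam_to_world"]);p=(M[:3,:3]@np.asarray(P,float).T).T+M[:3,3]
    x=p[...,0]/-p[...,2];y=-p[...,1]/-p[...,2];f=1+c["k1"]*(x*x+y*y);K=c["K"]
    return np.stack([K[0,0]*x*f+K[0,2],K[1,1]*y*f+K[1,2]],-1)
def ray(c,uv):
    K=c["K"];a=(uv[0]-K[0,2])/K[0,0];b=(uv[1]-K[1,2])/K[1,1];x,y=a,b
    for _ in range(20):
        f=1+c["k1"]*(x*x+y*y);x,y=a/f,b/f
    T=c["cam_to_world"];return T[:3,3],T[:3,:3]@np.array([x,-y,-1.])
def onz(c,uv,z):
    o,d=ray(c,uv);return o+d*(z-o[2])/d[2]
def crop(c,x0,y0,x1,y1,s,name):
    im=cv2.resize(c["image"][y0:y1,x0:x1,::-1],None,fx=s,fy=s,interpolation=cv2.INTER_CUBIC)
    for x in range((x0+9)//10*10,x1,10):
        cv2.line(im,((x-x0)*s,0),((x-x0)*s,6),(0,0,255),1)
        if x%20==0: cv2.putText(im,str(x),((x-x0)*s,16),0,.35,(0,255,255),1)
    for y in range((y0+9)//10*10,y1,10):
        cv2.line(im,(0,(y-y0)*s),(6,(y-y0)*s),(0,0,255),1); 
        if y%20==0: cv2.putText(im,str(y),(8,(y-y0)*s+4),0,.35,(0,255,255),1)
    cv2.imwrite(name,im)
E
python3 - <<'E'
import pickle;from h import *
d=pickle.load(open("s0.pkl","rb"))
crop(d["top"],155,145,315,265,5,"pics/t0z.png");crop(d["side"],190,160,350,280,5,"pics/s0z.png")
E
```

```text
(no output)
```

View pics/t0z.png

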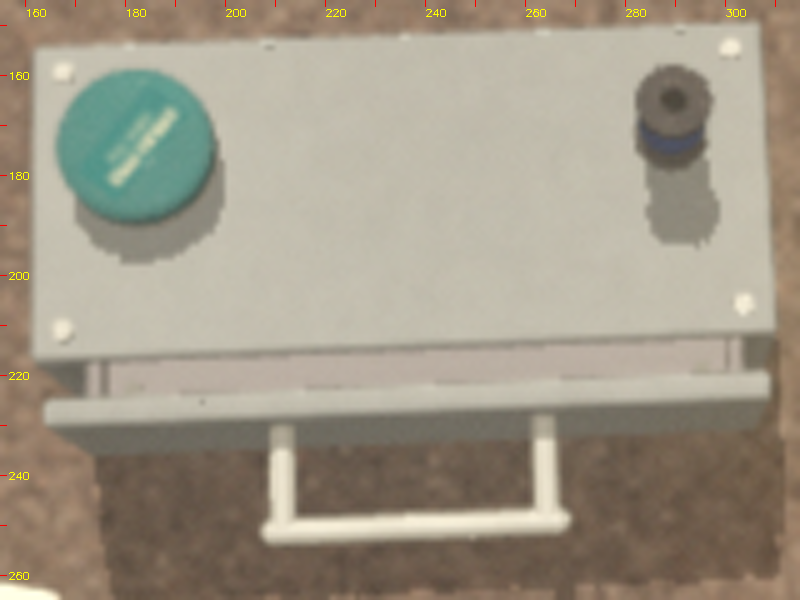

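View pics/s0z.png

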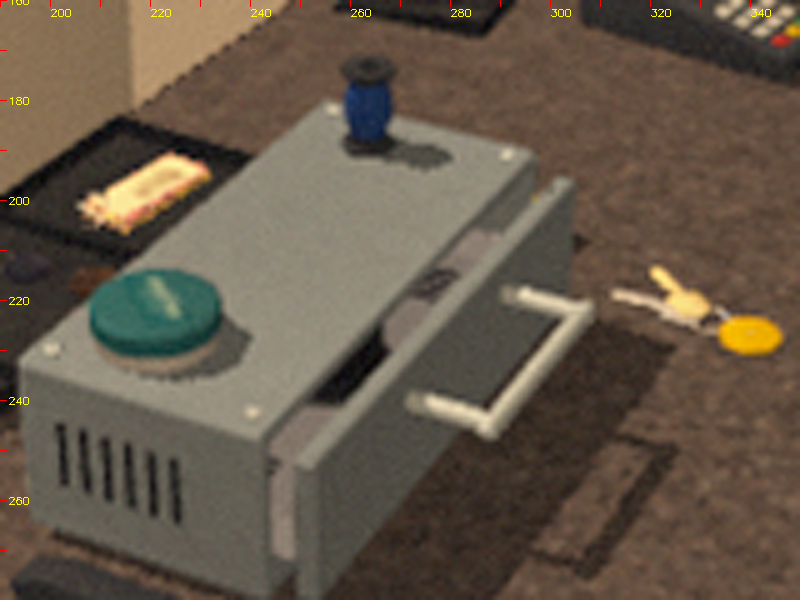

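```bash
python3 - <<'E'
import pickle;from h import *
d=pickle.load(open("s0.pkl","rb"));t=d["top"];s=d["side"]
P=[onz(t,p,100) for p in[(161.8,154.8),(306.3,150),(309.8,211.2),(161.6,217)]]
for p in P:print(p.round(1))
BL,BR,FR,FL=[p[:2] for p in P]
print("w",np.linalg.norm(FL-FR),np.linalg.norm(BL-BR),"d",np.linalg.norm(BL-FL),np.linalg.norm(BR-FR))
v=FL-FR;print("yaw front",np.arctan2(-v[0],v[1]));v=BL-BR;print("yaw back",np.arctan2(-v[0],v[1]))
v=BL+BR-FL-FR;print("yaw side",np.arctan2(v[1],v[0]))
A=onz(t,(207.7,251.6),70);B=onz(t,(269,248.9),70);print("handle",A.round(1),B.round(1),(A+B)/2,np.linalg.norm(A-B));v=A-B;print(np.arctan2(-v[0],v[1]))
for pz in[((164,227),(308.8,224))]:
    a=onz(t,pz[0],91);b=onz(t,pz[1],91);print("panel outer top",a.round(1),b.round(1),np.linalg.norm(a-b))
a=onz(s,(288,244),70);b=onz(s,(306,221),70);print("side handle ends",a.round(1),b.round(1))
M=(A+B)/2;print(proj(t,M),proj(s,M))
E
```

```text
[693.4 312.7 100. ]
[705.1  26.3 100. ]
[580.6  20.7 100. ]
[568.1 307.  100. ]
w 286.6238559701062 286.6610896232368 d 125.43687080339991 124.6174718615341
yaw front 0.04353485655615226
yaw back 0.04067664619934158
yaw side 0.04529972816458584
handle [504.7 220.7  70. ] [510.3  99.9  70. ] [507.51161075 160.29317796  70.        ] 120.9250464048763
0.04658771509460789
panel outer top [550.1 303.7  91. ] [556.9  22.2  91. ] 281.5496197448892
side handle ends [506.1 211.2  70. ] [512.5 102.7  70. ]
[238.40581276 250.24259909] [297.42532678 232.94379886]
```

```bash
python3 - <<'E'
from workcell import robot;import numpy as np
from scipy.spatial.transform import Rotation as R
s=robot.get_state();M=R.from_rotvec(s["ee_rot"]).as_matrix();print(M.round(3),robot.nose_length,[a for a in dir(robot) if a[0]!='_'])
z=M[:,2];print("jaw yaw",np.arctan2(z[1],z[0]))
E
```

```text
[[-0.     0.948  0.318]
 [ 0.002  0.318 -0.948]
 [-1.     0.    -0.002]] 19.0 ['IKError', 'finish_job', 'get_state', 'nose_length', 'snapshot']
jaw yaw -1.2470303559905451
```

Call:
drive_tool:
  translation:
    - [0,30,-24]
    - [0,30,-24]
    - [0,30,-24]
    - [0,30,-24]
    - [0,30,-24]
    - [0,30,-24]
    - [0,30,-24]
    - [0,30,-24]
    - [0,30,-24]
    - [0,30,-24]
    - [0,30,-24]
    - [0,30,-24]
  twist:
    - [0,0,0]
    - [0,0,0]
    - [0,0,0]
    - [0,0,0]
    - [0,0,0]
    - [0,0,0]
    - [0,0,0]
    - [0,0,0]
    - [0,0,0]
    - [0,0,0]
    - [0,0,0]
    - [0,0,0]
  hand: [-0.15,-0.15,-0.15,-0.15,-0.15,-0.15,-0.15,-0.15,-0.15,-0.15,-0.15,-0.15]

```text
t: 1.1
ee_pos: [449.0, -203.0, 250.1]
ee_rot: [0.968, 1.346, -0.968]
force: [0.6, -1.1, 0.9]
opening: 36.1
```

Call:
drive_tool:
  translation:
    - [0,0,0]
    - [0,0,0]
    - [0,0,0]
    - [0,0,0]
    - [0,0,0]
    - [0,0,0]
    - [0,0,0]
    - [0,0,0]
    - [0,0,0]
    - [0,0,0]
    - [0,0,0]
    - [0,0,0]
  twist:
    - [-0.1075,0,0]
    - [-0.1075,0,0]
    - [-0.1075,0,0]
    - [-0.1075,0,0]
    - [-0.1075,0,0]
    - [-0.1075,0,0]
    - [-0.1075,0,0]
    - [-0.1075,0,0]
    - [-0.1075,0,0]
    - [-0.1075,0,0]
    - [-0.1075,0,0]
    - [-0.1075,0,0]
  hand: [-0.15,-0.15,-0.15,-0.15,-0.15,-0.15,-0.15,-0.15,-0.15,-0.15,-0.15,-0.15]

```text
t: 2.1
ee_pos: [448.3, -204.7, 250.0]
ee_rot: [-0.037, 1.571, 0.038]
force: [-0.4, 0.6, -0.6]
opening: 36.4
```

```bash
cat > pl.py <<'E'
from workcell import robot;import numpy as np,sys
from scipy.spatial.transform import Rotation as R
def go(P,yaw):
    s=robot.get_state();M=R.from_rotvec(s["ee_rot"]).as_matrix();z=M[:,2]
    y=np.arctan2(z[1],z[0])
    print("t",s["t"],"pos",np.round(s["ee_pos"],1),"yaw",round(y,4),"tilt",M[:,0].round(4),"open",s["opening"],"F",np.round(s["force"],1),"T",np.round(s["torque"],2),"j",np.round(s["joints"],2))
    print("tool delta",(M.T@(np.array(P)-s["ee_pos"])).round(1),"twist x",round(-(yaw-y),4))
if __name__=="__main__": go([float(a) for a in sys.argv[1:4]],float(sys.argv[4]))
E
python3 pl.py 508 160.5 180 0.044
```

```text
t 2.1 pos [ 448.3 -204.7  250. ] yaw 0.0483 tilt [-7.e-04  6.e-04 -1.e+00] open 36.39735532892175 F [-0.4  0.6 -0.6] T [-0.02 -0.05 -0.01] j [-0.66  0.35  1.76  0.    1.03 -0.7 ]
tool delta [ 70.2 361.9  77.3] twist x 0.0043
```

Call:
drive_tool:
  translation:
    - [0,30.2,6.4]
    - [0,30.2,6.4]
    - [0,30.2,6.4]
    - [0,30.2,6.4]
    - [0,30.2,6.4]
    - [0,30.2,6.4]
    - [0,30.2,6.4]
    - [0,30.2,6.4]
    - [0,30.2,6.4]
    - [0,30.2,6.4]
    - [0,30.2,6.4]
    - [0,30.2,6.4]
  twist:
    - [0.004,0,0]
    - [0,0,0]
    - [0,0,0]
    - [0,0,0]
    - [0,0,0]
    - [0,0,0]
    - [0,0,0]
    - [0,0,0]
    - [0,0,0]
    - [0,0,0]
    - [0,0,0]
    - [0,0,0]
  hand: [-0.15,-0.15,-0.15,-0.15,-0.15,-0.15,-0.15,-0.15,-0.15,-0.15,-0.15,-0.15]

```text
t: 3.1
ee_pos: [510.7, 161.8, 250.0]
ee_rot: [-0.031, 1.571, 0.031]
force: [0.5, 0.3, -0.0]
opening: 36.5
```

Call:
drive_tool:
  translation:
    - [30,0,0]
    - [30,0,0]
    - [30,0,0]
    - [0,0,0]
  twist:
    - [0,0,0]
    - [0,0,0]
    - [0,0,0]
    - [0,0,0]
  hand: [-0.15,-0.15,-0.15,-0.15]

```text
t: 3.43
ee_pos: [506.8, 160.1, 155.2]
ee_rot: [-0.032, 1.583, 0.03]
force: [-1.2, 0.0, 0.0]
opening: 36.4
```

```bash
python3 pl.py 508 160.5 70 0.044; python3 - <<'E'
from workcell import robot;from h import *
crop(robot.snapshot("top"),155,145,315,265,5,"pics/t1z.png");crop(robot.snapshot("side"),210,140,370,260,5,"pics/s1z.png")
E
```

```text
t 3.4333 pos [506.8 160.1 155.2] yaw 0.0396 tilt [-0.0122 -0.0012 -0.9999] open 36.40987959223535 F [-1.2  0.   0. ] T [0.03 0.05 0.01] j [ 0.1   0.54  1.75 -0.    0.86  0.06]
tool delta [85.1  0.4  2.3] twist x -0.0044
```

View pics/s1z.png

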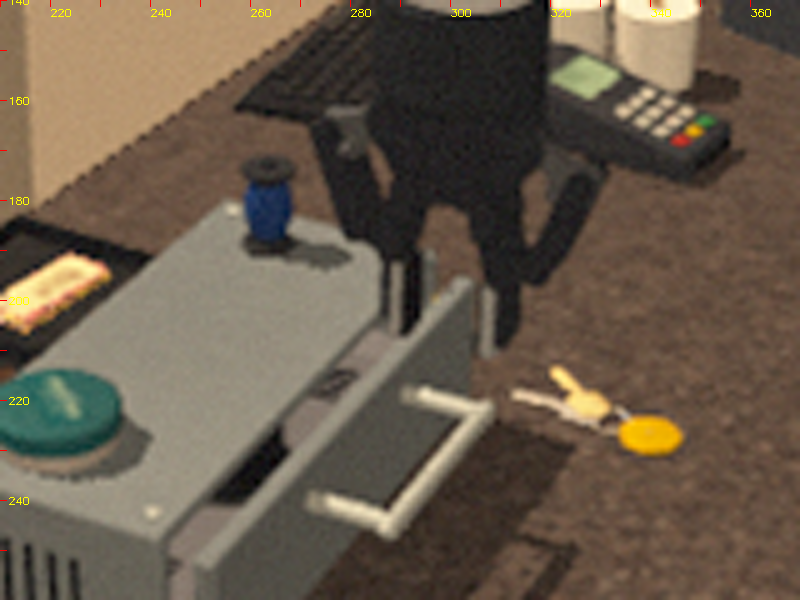

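View pics/t1z.png

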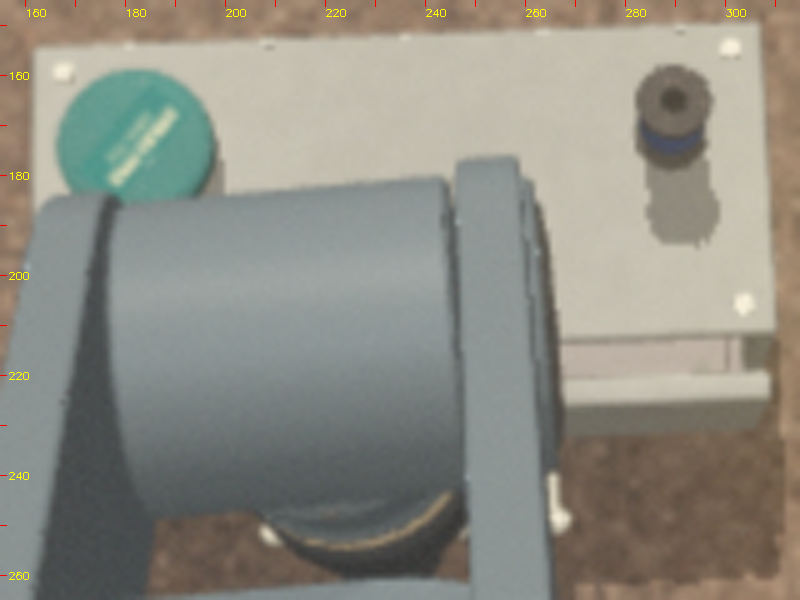

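Side view: the open fingers hang at about (289,207) and (307,210), straight over the bar. The bar's middle projects to (297,233), so I'll descend.

Call:
drive_tool:
  translation:
    - [20,0,0]
    - [20,0,0]
    - [20,0,0]
    - [15,0,0]
    - [8,0,0]
    - [0,0,0]
    - [0,0,0]
  twist:
    - [0,0,0]
    - [0,0,0]
    - [0,0,0]
    - [0,0,0]
    - [0,0,0]
    - [0,0,0]
    - [0,0,0]
  hand: [-0.15,-0.15,-0.15,-0.15,-0.15,-0.15,-0.15]

```text
t: 4.12
ee_pos: [512.1, 160.2, 78.5]
ee_rot: [-0.03, 1.568, 0.031]
force: [0.2, -0.2, -0.3]
opening: 36.6
```

```bash
python3 pl.py 508 160.5 70 0.044; python3 - <<'E'
from workcell import robot;from h import *
crop(robot.snapshot("side"),210,140,370,260,5,"pics/s2z.png")
E
```

```text
t 4.1167 pos [512.1 160.2  78.5] yaw 0.0388 tilt [ 2.2e-03  2.0e-04 -1.0e+00] open 36.62917070006611 F [ 0.2 -0.2 -0.3] T [ 0.05 -0.05  0.02] j [ 0.09  0.68  1.79 -0.    0.68  0.06]
tool delta [ 8.5  0.5 -4.1] twist x -0.0052
```

View pics/s2z.png

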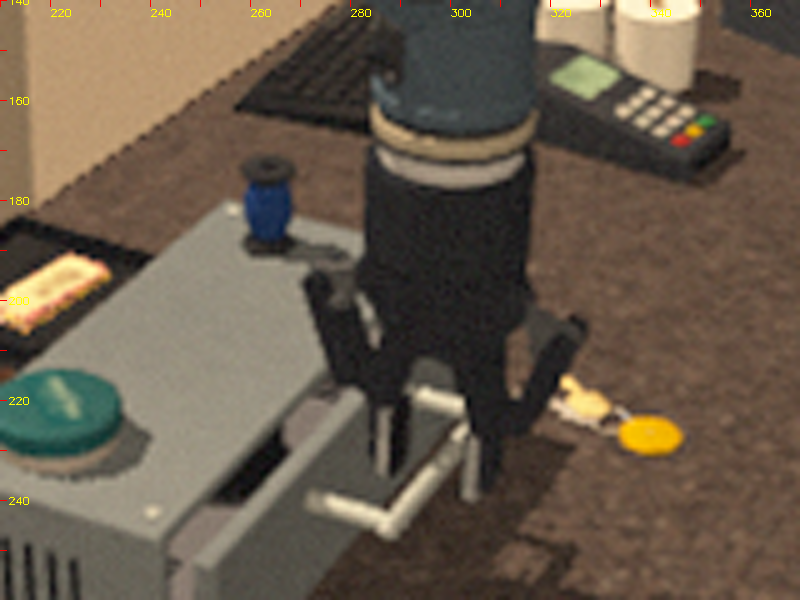

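The fingers straddle the bar, with tips at about (286,235) and (303,239). I'll lower a little more and close.

Call:
drive_tool:
  translation:
    - [6,0,-3.5]
    - [0,0,0]
    - [0,0,0]
    - [0,0,0]
    - [0,0,0]
    - [0,0,0]
    - [0,0,0]
    - [0,0,0]
  twist:
    - [0,0,0]
    - [0,0,0]
    - [0,0,0]
    - [0,0,0]
    - [0,0,0]
    - [0,0,0]
    - [0,0,0]
    - [0,0,0]
  hand: [-0.15,-0.15,-1,-1,-1,-1,-1,-1]

```text
t: 4.83
ee_pos: [508.2, 160.2, 71.8]
ee_rot: [-0.031, 1.569, 0.031]
force: [0.3, -0.2, 5.7]
opening: 7.8
```

```bash
python3 pl.py 415 156.5 72 0.044
```

```text
t 4.8333 pos [508.2 160.2  71.8] yaw 0.0391 tilt [ 1.6e-03  2.0e-04 -1.0e+00] open 7.825688637344619 F [ 0.3 -0.2  5.7] T [ 0.07 -0.12  0.04] j [0.1  0.69 1.8  0.   0.65 0.06]
tool delta [ -0.3  -0.  -93.3] twist x -0.0049
```

Call:
drive_tool:
  translation:
    - [0,0,-3]
    - [0,0,-7]
    - [0,0,-10]
    - [0,0,-10]
    - [0,0,-10]
    - [0,0,-10]
    - [0,0,-10]
    - [0,0,-10]
    - [0,0,-7]
    - [0,0,-3]
    - [0,0,0]
  twist:
    - [-0.005,0,0]
    - [0,0,0]
    - [0,0,0]
    - [0,0,0]
    - [0,0,0]
    - [0,0,0]
    - [0,0,0]
    - [0,0,0]
    - [0,0,0]
    - [0,0,0]
    - [0,0,0]
  hand: [-1,-1,-1,-1,-1,-1,-1,-1,-1,-1,-1]

```text
t: 5.75
ee_pos: [425.0, 156.6, 71.8]
ee_rot: [-0.035, 1.573, 0.035]
force: [0.0, 1.3, 9.9]
opening: 8.0
```

Call:
drive_tool:
  translation:
    - [0,0,-5]
    - [0,0,-4]
    - [0,0,-2]
    - [0,0,0]
    - [0,0,0]
  twist:
    - [0,0,0]
    - [0,0,0]
    - [0,0,0]
    - [0,0,0]
    - [0,0,0]
  hand: [-1,-1,-1,-1,-1]

```text
t: 6.17
ee_pos: [416.4, 156.2, 71.8]
ee_rot: [-0.034, 1.569, 0.035]
force: [3.4, 0.8, 7.1]
opening: 7.7
```

```bash
python3 pl.py 415 156.5 72 0.044
```

```text
t 6.1667 pos [416.4 156.2  71.8] yaw 0.044 tilt [ 1.3e-03  2.0e-04 -1.0e+00] open 7.729647066744628 F [3.4 0.8 7.1] T [ 0.24 -0.53  0.01] j [0.11 0.63 2.02 0.   0.49 0.06]
tool delta [-0.2  0.3 -1.4] twist x -0.0
```

Force is only 3.4 N so far, which is friction. I'll pull slowly until the stop shows up.

Call:
drive_tool:
  translation:
    - [0,0,-1.5]
    - [0,0,-1.5]
    - [0,0,0]
    - [0,0,0]
  twist:
    - [0,0,0]
    - [0,0,0]
    - [0,0,0]
    - [0,0,0]
  hand: [-1,-1,-1,-1]

```text
t: 6.5
ee_pos: [416.3, 156.2, 71.8]
ee_rot: [-0.034, 1.563, 0.035]
force: [6.8, 1.4, 2.3]
opening: 8.2
```

Call:
drive_tool:
  translation:
    - [0,0,-1.5]
    - [0,0,-1.5]
    - [0,0,0]
    - [0,0,0]
  twist:
    - [0,0,0]
    - [0,0,0]
    - [0,0,0]
    - [0,0,0]
  hand: [-1,-1,-1,-1]

```text
t: 6.83
ee_pos: [416.3, 156.2, 71.8]
ee_rot: [-0.033, 1.557, 0.035]
force: [11.4, 0.5, -1.8]
opening: 7.7
```

The TCP is held at x=416.3 while the force climbs, so the drawer is at its stop. I'll release the bar and lift.

Call:
drive_tool:
  translation:
    - [0,0,3]
    - [0,0,0]
    - [0,0,0]
    - [0,0,0]
    - [0,0,0]
  twist:
    - [0,0,0]
    - [0,0,0]
    - [0,0,0]
    - [0,0,0]
    - [0,0,0]
  hand: [-1,-0.15,-0.15,-0.15,-0.15]

```text
t: 7.25
ee_pos: [411.1, 155.8, 70.9]
ee_rot: [-0.035, 1.575, 0.034]
force: [-0.3, 0.0, -0.3]
opening: 36.5
```

Call:
drive_tool:
  translation:
    - [-10,0,0]
    - [-20,0,0]
    - [-30,0,0]
    - [-30,0,0]
    - [-30,0,0]
    - [-20,0,0]
    - [0,0,0]
  twist:
    - [0,0,0]
    - [0,0,0]
    - [0,0,0]
    - [0,0,0]
    - [0,0,0]
    - [0,0,0]
    - [0,0,0]
  hand: [-0.15,-0.15,-0.15,-0.15,-0.15,-0.15,-0.15]

```text
t: 7.83
ee_pos: [414.7, 156.3, 214.5]
ee_rot: [-0.035, 1.564, 0.035]
force: [0.1, 0.3, 0.1]
opening: 36.1
```

```bash
python3 pl.py 527 161.5 200 2.244; python3 - <<'E'
from workcell import robot;from h import *;import pickle
t=robot.snapshot("top");s=robot.snapshot("side");pickle.dump({"top":t,"side":s},open("s3.pkl","wb"))
crop(t,155,145,315,265,5,"pics/t3z.png");crop(s,220,180,380,300,5,"pics/s3z.png")
E
```

```text
t 7.8333 pos [414.7 156.3 214.5] yaw 0.0445 tilt [ 6.3e-03  7.0e-04 -1.0e+00] open 36.117051014687824 F [0.1 0.3 0.1] T [ 0.02 -0.03 -0.04] j [ 0.11  0.34  1.92 -0.    0.88  0.06]
tool delta [ 15.2   0.2 112.3] twist x -2.1995
```

View pics/s3z.png

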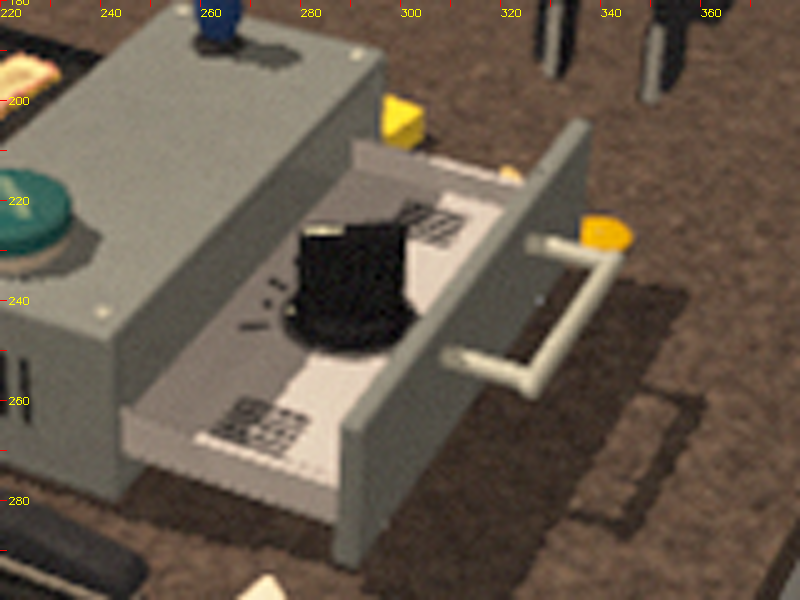

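View pics/t3z.png

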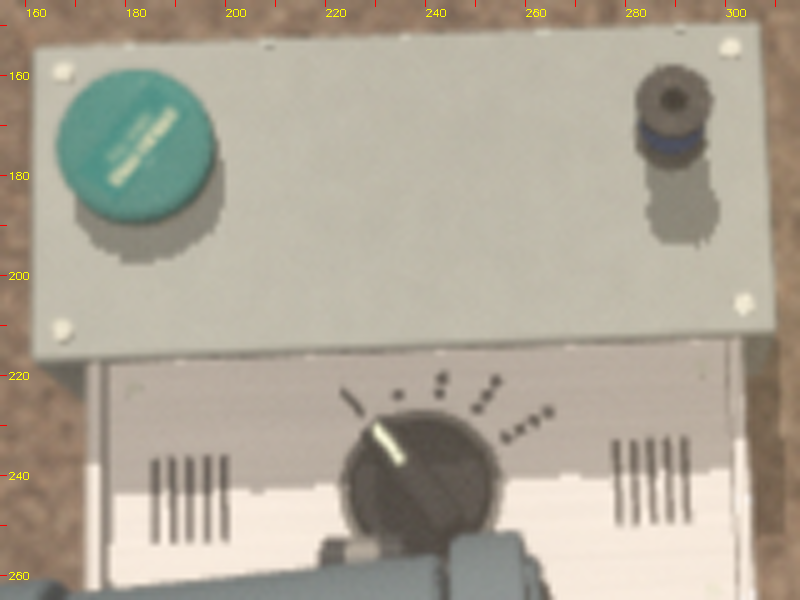

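The drawer is out and the dial is visible. In the top view its skirt runs from about (221,242) to (253,242) with its top at row 227, and the white line runs from (228,230) to (234,238). The pips are clear.

```bash
python3 - <<'E'
import pickle;from h import *
d=pickle.load(open("s3.pkl","rb"));t=d["top"];s=d["side"]
l=onz(t,(221.3,242),44);r=onz(t,(253,242),44);u=onz(t,(237,227),44);print(l.round(1),r.round(1),u.round(1))
a=onz(t,(228.2,230),86);b=onz(t,(234,238),86);print("line",a,b,"yaw",np.arctan2(*(a-b)[1::-1]))
for P in[(528,161.2,44),(528,161.2,86)]:
    print(proj(t,np.array(P)),proj(s,np.array(P)))
e=onz(t,(228.2,230),86); print(np.array([528,161.2])+26*np.array([np.cos(.673),np.sin(.673)]))
A=onz(s,(324.5,256.5),70);B=onz(s,(342,231.5),70);print("handle ends",A,B)
E
```

```text
[527.3 197.5  44. ] [527.5 132.9  44. ] [558.4 166.1  44. ]
line [545.35373144 179.70029388  86.        ] [529.59923212 168.05397169  86.        ] yaw 0.6365776770572855
[239.12765917 241.70044052] [289.1854754  239.62197963]
[237.5046591  238.82275179] [289.79386028 225.05749617]
[548.33083477 177.40670101]
handle ends [415.00814843 212.44722938  70.        ] [418.01505514 100.9001597   70.        ]
```

I misread those columns by about 2 px. Rereading the crop ticks puts the skirt centre at column 239.2, against 239.1 predicted from the handle stop position. So the axis is at (528,161.2).

Call:
drive_tool:
  translation:
    - [0,0,20]
    - [0,0,30]
    - [0,0,30]
    - [0,0,25]
    - [0,0,8.5]
    - [0,0,0]
  twist:
    - [0,0,0]
    - [0,0,0]
    - [0,0,0]
    - [0,0,0]
    - [0,0,0]
    - [0,0,0]
  hand: [-0.15,-0.15,-0.15,-0.15,-0.15,-0.15]

```text
t: 8.43
ee_pos: [527.7, 160.7, 209.1]
ee_rot: [-0.034, 1.573, 0.034]
force: [-0.4, 0.1, -0.4]
opening: 36.6
```

Call:
drive_tool:
  translation:
    - [0,0,0]
    - [0,0,0]
    - [0,0,0]
    - [0,0,0]
    - [0,0,0]
    - [0,0,0]
    - [0,0,0]
    - [0,0,0]
    - [0,0,0]
    - [0,0,0]
    - [0,0,0]
  twist:
    - [0.1047,0,0]
    - [0.1047,0,0]
    - [0.1047,0,0]
    - [0.1047,0,0]
    - [0.1047,0,0]
    - [0.1047,0,0]
    - [0.1047,0,0]
    - [0.1047,0,0]
    - [0.1047,0,0]
    - [0,0,0]
    - [0,0,0]
  hand: [-0.15,-0.15,-0.15,-0.15,-0.15,-0.15,-0.15,-0.15,-0.15,-0.15,-0.15]

```text
t: 9.35
ee_pos: [524.6, 160.9, 210.3]
ee_rot: [0.698, 1.459, -0.701]
force: [-0.2, -1.1, 0.3]
opening: 36.4
```

```bash
python3 pl.py 528 161.2 125 -0.898
```

```text
t 9.35 pos [524.6 160.9 210.3] yaw -0.8954 tilt [-4.e-03 -3.e-04 -1.e+00] open 36.39712617588455 F [-0.2 -1.1  0.3] T [-0.01 -0.04 -0.02] j [0.09 0.48 1.66 0.   1.   0.99]
tool delta [85.3  3.1  2.1] twist x 0.0026
```

Call:
drive_tool:
  translation:
    - [20,2,1]
    - [30,0,0]
    - [25,0,0]
    - [10,0,0]
    - [0,0,0]
    - [0,0,0]
    - [0,0,0]
  twist:
    - [0,0,0]
    - [0,0,0]
    - [0,0,0]
    - [0,0,0]
    - [0,0,0]
    - [0,0,0]
    - [0,0,0]
  hand: [-0.15,-0.15,-0.15,-0.15,-0.15,-0.15,-0.15]

```text
t: 9.93
ee_pos: [529.9, 161.6, 127.4]
ee_rot: [0.701, 1.453, -0.7]
force: [-0.3, -0.0, -0.4]
opening: 36.5
```

```bash
python3 pl.py 528 161.2 72 -0.898; python3 - <<'E'
from workcell import robot;from h import *
crop(robot.snapshot("side"),220,160,380,280,5,"pics/s4z.png")
E
```

```text
t 9.9333 pos [529.9 161.6 127.4] yaw -0.8976 tilt [ 2.e-03  2.e-04 -1.e+00] open 36.48694641043726 F [-0.3 -0.  -0.4] T [ 0.01 -0.06  0.01] j [0.09 0.61 1.72 0.   0.81 0.99]
tool delta [55.4 -1.8 -1. ] twist x 0.0004
```

View pics/s4z.png

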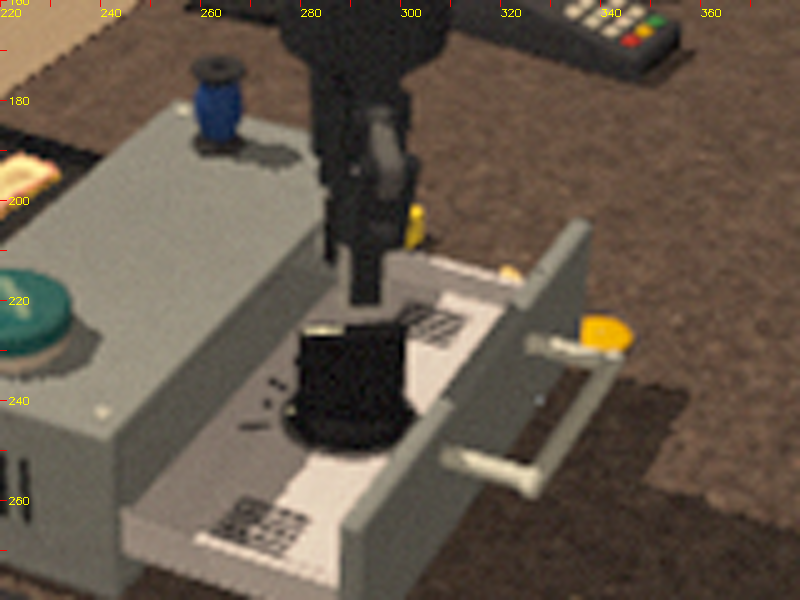

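Side view: the fingers are edge-on above the dial bar, tips at about (291,220). The bar top is centred at about (290,225), so it's aligned. Descending.

Call:
drive_tool:
  translation:
    - [15,-1,-1]
    - [20,0,0]
    - [12,0,0]
    - [6,0,0]
    - [0,0,0]
    - [0,0,0]
  twist:
    - [0,0,0]
    - [0,0,0]
    - [0,0,0]
    - [0,0,0]
    - [0,0,0]
    - [0,0,0]
  hand: [-0.15,-0.15,-0.15,-0.15,-0.15,-0.15]

```text
t: 10.48
ee_pos: [528.5, 161.7, 74.2]
ee_rot: [0.702, 1.453, -0.7]
force: [0.3, -0.1, -0.1]
opening: 36.4
```

```bash
python3 pl.py 528 161.2 72 -0.898; python3 - <<'E'
from workcell import robot;from h import *
crop(robot.snapshot("side"),220,160,380,280,5,"pics/s5z.png")
E
```

```text
t 10.4833 pos [528.5 161.7  74.2] yaw -0.8981 tilt [ 1.5e-03  2.0e-04 -1.0e+00] open 36.44956509913761 F [ 0.3 -0.1 -0.1] T [0.01 0.04 0.02] j [0.09 0.7  1.75 0.   0.7  0.99]
tool delta [ 2.2 -0.7  0.1] twist x -0.0001
```

View pics/s5z.png

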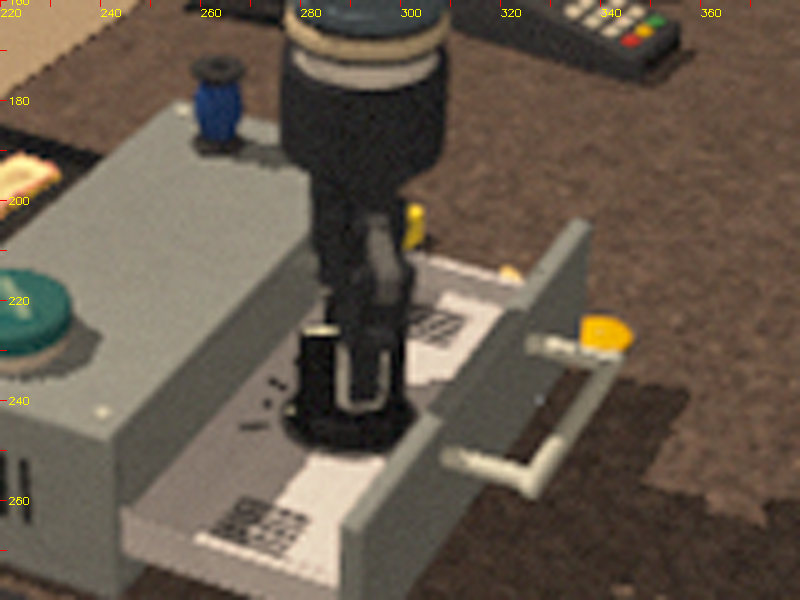

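The near finger stands in front of the bar at columns 286–297, and its tip at row 242 is just above the skirt. Closing.

Call:
drive_tool:
  translation:
    - [2,0,0]
    - [0,0,0]
    - [0,0,0]
    - [0,0,0]
    - [0,0,0]
    - [0,0,0]
    - [0,0,0]
    - [0,0,0]
  twist:
    - [0,0,0]
    - [0,0,0]
    - [0,0,0]
    - [0,0,0]
    - [0,0,0]
    - [0,0,0]
    - [0,0,0]
    - [0,0,0]
  hand: [-1,-1,-1,-1,-1,-1,-1,-1]

```text
t: 11.2
ee_pos: [528.2, 162.0, 72.2]
ee_rot: [0.702, 1.454, -0.7]
force: [-1.1, 2.5, 5.4]
opening: 13.5
```

```bash
python3 pl.py 528 161.2 72 -2.158
```

```text
t 11.2 pos [528.2 162.   72.2] yaw -0.8984 tilt [ 1.4e-03  7.0e-04 -1.0e+00] open 13.462247198603922 F [-1.1  2.5  5.4] T [ 0.34  0.16 -0.05] j [0.1  0.7  1.75 0.   0.69 0.99]
tool delta [ 0.2 -0.7  0.5] twist x 1.2596
```

Call:
drive_tool:
  translation:
    - [0,0,0]
    - [0,0,0]
    - [0,0,0]
    - [0,0,0]
    - [0,0,0]
    - [0,0,0]
    - [0,0,0]
    - [0,0,0]
    - [0,0,0]
    - [0,0,0]
    - [0,0,0]
    - [0,0,0]
  twist:
    - [0.06,0,0]
    - [0.06,0,0]
    - [0.06,0,0]
    - [0.06,0,0]
    - [0.06,0,0]
    - [0.06,0,0]
    - [0.06,0,0]
    - [0.06,0,0]
    - [0.06,0,0]
    - [0.06,0,0]
    - [0,0,0]
    - [0,0,0]
  hand: [-1,-1,-1,-1,-1,-1,-1,-1,-1,-1,-1,-1]

```text
t: 12.2
ee_pos: [528.0, 162.2, 72.2]
ee_rot: [1.156, 1.242, -1.154]
force: [-0.2, 2.5, 5.7]
opening: 13.1
```

```bash
python3 pl.py 528 161.2 72 -2.158; python3 - <<'E'
from workcell import robot;from h import *
crop(robot.snapshot("side"),220,160,380,280,5,"pics/s6z.png")
E
```

```text
t 12.2 pos [528.  162.2  72.2] yaw -1.4979 tilt [ 1.2e-03  7.0e-04 -1.0e+00] open 13.141223910310265 F [-0.2  2.5  5.7] T [0.55 0.2  0.1 ] j [0.1  0.7  1.75 0.   0.69 1.59]
tool delta [ 0.2 -0.1  1. ] twist x 0.6601
```

View pics/s6z.png

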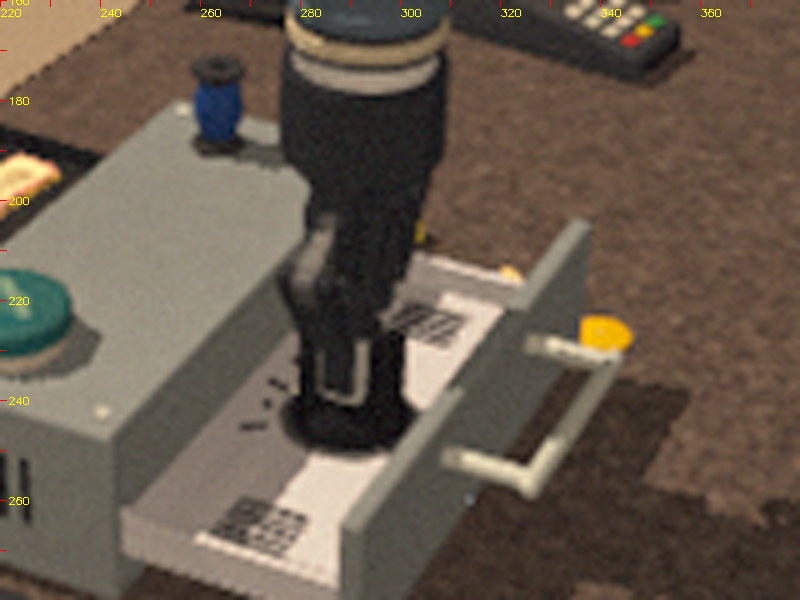

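Torque is small and the gripper still holds at 13 mm. Continuing to the third click.

Call:
drive_tool:
  translation:
    - [0,0,0]
    - [0,0,0]
    - [0,0,0]
    - [0,0,0]
    - [0,0,0]
    - [0,0,0]
    - [0,0,0]
    - [0,0,0]
    - [0,0,0]
    - [0,0,0]
    - [0,0,0]
    - [0,0,0]
  twist:
    - [0.07,0,0]
    - [0.07,0,0]
    - [0.07,0,0]
    - [0.07,0,0]
    - [0.07,0,0]
    - [0.07,0,0]
    - [0.07,0,0]
    - [0.07,0,0]
    - [0.06,0,0]
    - [0.04,0,0]
    - [0,0,0]
    - [0,0,0]
  hand: [-1,-1,-1,-1,-1,-1,-1,-1,-1,-1,-1,-1]

```text
t: 13.25
ee_pos: [528.1, 162.5, 72.2]
ee_rot: [1.629, 0.872, -1.626]
force: [-1.4, 4.1, 5.9]
opening: 13.3
```

```bash
python3 pl.py 528 161.2 72 -2.158; python3 - <<'E'
from workcell import robot;from h import *;import pickle
t=robot.snapshot("top");s=robot.snapshot("side");pickle.dump({"top":t,"side":s},open("s7.pkl","wb"))
crop(s,260,200,340,260,10,"pics/s7z.png");crop(t,155,145,315,265,5,"pics/t7z.png")
E
```

```text
t 13.25 pos [528.1 162.5  72.2] yaw -2.1579 tilt [ 0.0012  0.0011 -1.    ] open 13.326478569604491 F [-1.4  4.1  5.9] T [0.61 0.27 0.1 ] j [0.1  0.7  1.75 0.   0.69 2.25]
tool delta [0.2 0.6 1.1] twist x 0.0001
```

View pics/s7z.png

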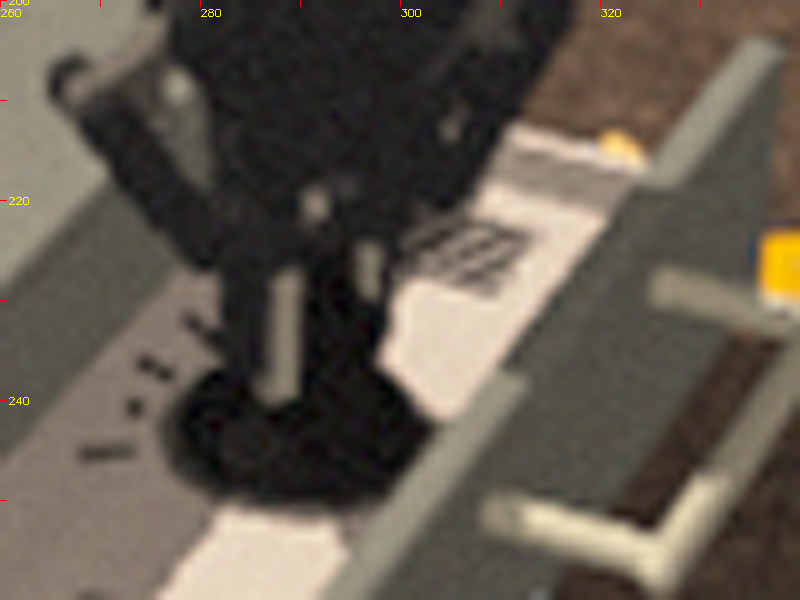

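View pics/t7z.png

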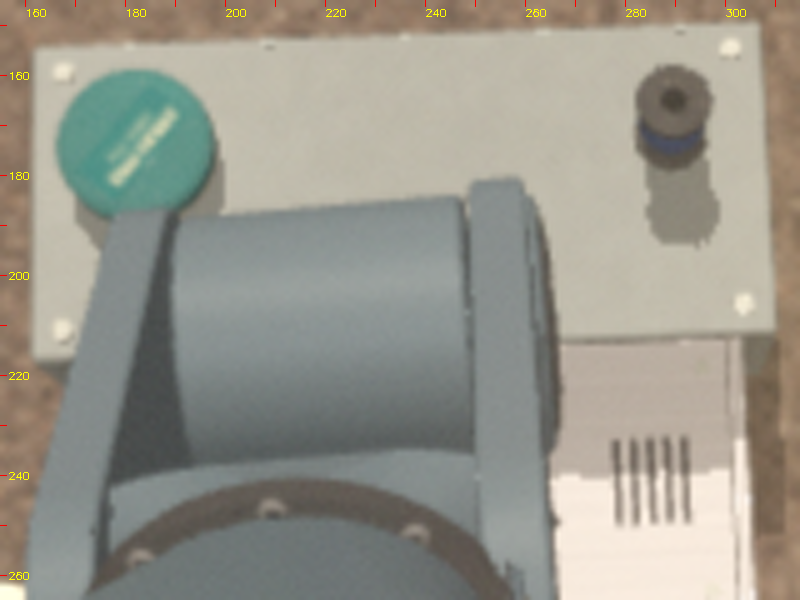

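```bash
python3 - <<'E'
import pickle;from h import *
a=pickle.load(open("s3.pkl","rb"));b=pickle.load(open("s7.pkl","rb"))
s=b["side"]
for ang in(-0.587,-.797,-.167):print(ang,proj(s,np.array([[528+r*np.cos(ang),161.5+r*np.sin(ang),86] for r in(26,18,6)])).round(1).tolist())
g=lambda c:cv2.cvtColor(c["image"],cv2.COLOR_RGB2GRAY).astype(np.float32)
for (n,x0,y0,x1,y1) in(("side",285,222,350,295),("side",240,255,286,275),("top",275,232,304,262),("top",160,150,200,180),("side",160,270,290,315),("side",310,210,350,235)):
    print(n,cv2.phaseCorrelate(g(a[n])[y0:y1,x0:x1].copy(),g(b[n])[y0:y1,x0:x1].copy()))
P=np.array([412.,155.8,70]);print(proj(s,P),proj(s,P+[1,0.04,0]))
E
```

```text
-0.587 [[284.5, 219.8], [286.1, 221.4], [288.5, 223.9]]
-0.797 [[286.6, 219.4], [287.5, 221.1], [289.0, 223.8]]
-0.167 [[281.0, 221.3], [283.7, 222.4], [287.7, 224.2]]
side ((-0.27283547006690156, 0.5884076463749821), 0.7528877523210313)
side ((0.004914160804133871, -0.0008071675519172317), 0.9732789064447085)
top ((-0.04716402713014922, 0.03952110997129843), 1.007026081085205)
top ((-0.051485470357498286, 0.02202426193075091), 1.0021380639076234)
side ((0.5225200252573359, 0.5674127220207907), 0.980203639214912)
side ((-0.14609682314877404, 0.6111677637168107), 0.8033464484214783)
[335.58910282 243.86196081] [335.17811679 243.74258836]
```

The drawer hasn't moved. The tool has turned 1.2595 rad and still grips firmly. One settling check, then I'll hand in.

Call:
drive_tool:
  translation:
    - [0,0,0]
    - [0,0,0]
    - [0,0,0]
    - [0,0,0]
    - [0,0,0]
    - [0,0,0]
  twist:
    - [0,0,0]
    - [0,0,0]
    - [0,0,0]
    - [0,0,0]
    - [0,0,0]
    - [0,0,0]
  hand: [-1,-1,-1,-1,-1,-1]

```text
t: 13.85
ee_pos: [528.1, 162.5, 72.2]
ee_rot: [1.629, 0.872, -1.626]
force: [-1.3, 5.2, 6.0]
opening: 13.3
```

```bash
python3 pl.py 528 161.2 72 -2.158; python3 - <<'E'
from workcell import robot
import cv2
from h import *
crop(robot.snapshot("side"),255,195,335,255,10,"pics/s8z.png")
E
```

```text
t 13.85 pos [528.1 162.5  72.2] yaw -2.1578 tilt [ 0.0012  0.0011 -1.    ] open 13.321469043498821 F [-1.3  5.2  6. ] T [0.68 0.24 0.1 ] j [0.1  0.7  1.75 0.   0.69 2.25]
tool delta [0.2 0.7 1.1] twist x 0.0002
```

View pics/s8z.png

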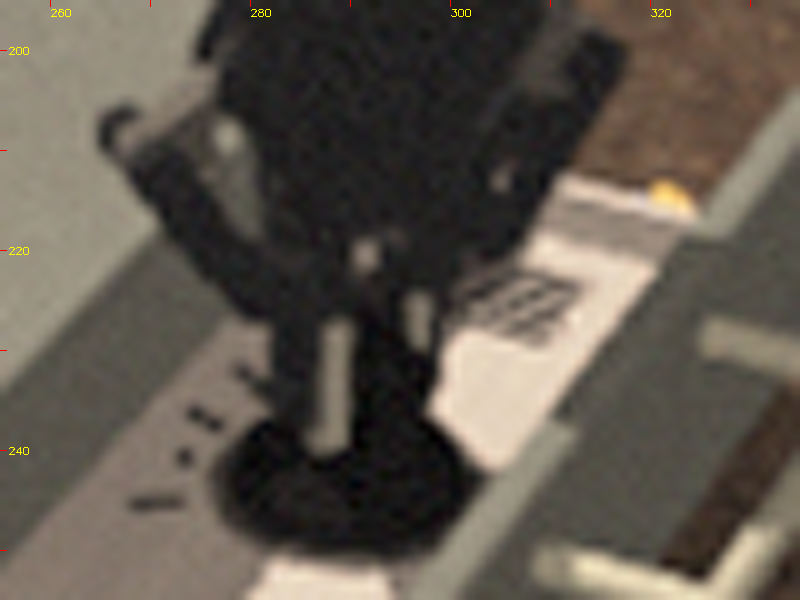

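The end of the bar sits flat between the two light pads, at columns 288 and 296. It has turned with the gripper, and nothing has crept.

```bash
python3 -c "
from workcell import robot
print(robot.finish_job())"
```

```text
the job is handed in; nothing more can be done
None
```

I pulled the drawer out by its bar handle to its stop, then turned the dial clockwise to the third click. I handed the job in at about 14 s, still gripping the dial.

**Drawer:** at the stop the handle stayed at x = 416 mm while the pull rose to 11 N. In the top view the deck showed no shift afterwards. Two side-view patches, including the one around the handle, shifted about 0.6 px. A patch away from the drawer shifted as much, so I put that down to arm shadow or picture drift.

**Dial:** the gripper turned 1.26 rad and the angle works out to about 1.26, well short of the fourth click at 1.68. Position, angle and opening (13.3 mm on the 14 mm bar) held steady over the last 0.6 s. The last side picture shows the bar flat between the pads.

**Not confirmed:**
- **White pointer line:** the gripper hides it, so the dial angle comes from the gripper angle and the flat grip, not from seeing the line against the three pips.
- **Wrist torque:** it read about 0.10 N m, below the stated 0.15 N m spring torque.
- **Bystanders:** the arm's path stayed clear of them and the tin was still in its place. I compared only some of the others, and only by eye.

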